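# Load a dowel in the cross-drilling jig and clamp it with the click-stop cap

### The arm

A 6-joint arm with a two-finger parallel gripper is mounted at the origin on a cart in front of the work surface, level with it; the furniture and walls round the work are solid. World frame = base frame: x ahead of the robot, y to its left, z up, the work surface at z = 0. Lengths are in mm, angles in rad, forces in N, time in s.
With the tool pointing down it reaches from about 275 to 1000 mm from the base axis. Payload 8.4 kg.
Tool frame: the origin (TCP) lies at the centre of the arm's flange, where the gripper is bolted on; the fingertips stand 173 mm ahead of it and the grasp point (between the pads) lies 155 mm ahead of it; z points along the fingers, y is the direction in which the jaws open and shut (so a half turn about z gives the same grasp; the last joint's range is limited). The gripper opens to 85 mm and grips with 20 to 120 N. Pads are 22 mm wide; open, the fingers measure 114 mm over their backs; the gripper's body (76 mm by 85 mm) begins 54 mm behind the grasp point. The pads swing forward as they close: fully open they stand 13 mm farther back than shut.
Start: joints at [1.139, 0.353, 1.633, -0, 1.155, -0.002], TCP at [260.43, 568.16, 404.681] pointing down, gripper open.
Joint ranges: [-2.63, 2.63], [-0.92, 2.1], [0.06, 2.66], [-1.3, 4.44], [0, 2.69], [-3.02, 3.02]. Speed limits (rad/s): [2.22, 2.22, 2.79, 3.14, 3.14, 3.14].

### API

Orientations are given as [roll, pitch, yaw] about the fixed x, y, z axes, in that order (R = Rz(yaw) Ry(pitch) Rx(roll)).
In Python, from rig import sense, grab_frame, camera_model, sign_off gives the robot as it stands. The module is installed in compiled form; this text tells all that it offers.
- The arm moves only by the tool step_arm, never from a script. Its argument "commands" is a list of rows, each a list of 3 entries, a list of its own where there are three numbers: the shift along the tool's x, y, z in mm, then the turn about the tool's z in rad, then the opening, from 0 (shut) to 1 (fully open). A call has 1 to 20 rows; each row shifts and turns the pose as measured when the row begins, along the tool's axes as they then stand; what a row does not reach is not made up. A row lasts 1/8 s, in which the tool goes at most 62.5 mm and 10.7 degrees, less where a joint would pass 70% of its speed; a pose out of reach is approached as far as the arm can. A call with a gripper value outside its range is refused whole. The fingers move at their own pace and stop on an object; "force" is the grip in N (left out, the last holds). Time passes only in rows, so rows that do not move let the fingers close. It gives the time, the measured TCP pose, the force and the opening at its end, in the units of the state.
- sense(): the state, without advancing time (a new reading comes with each control period).
- grab_frame(name): name is "scene" or "top" or "wrist"; returns the picture (400x640x3 uint8, blue, green, red); there is no depth.
- camera_model(name): a dict with "fx", "fy", "cx", "cy" (pixels), "R" (3x3) and "t" (3): a world point X has camera coordinates R X + t. Camera axes: x right, y down, z forward; pixel columns grow to the right and rows downward; lengths in mm; the calibration is good to about 2 mm. The wrist camera is an equidistant fisheye: a pixel r from the principal point sees the ray r / f radians off the axis. A picture is of the moment at which its call begins: read the wrist's pose just before it. camera_model takes no time and is no camera call; for the wrist camera it gives the pose at the moment of the call.
- sign_off(): hands the job in, once; it reports no verdict.
The state is a dict: "clock": time; "qpos": joint angles; "qvel": joint speeds; "joint_efforts": joint torques, N m; "eef_pos": TCP position; "tcp_rot": TCP orientation; "contact_force": force on the tool from outside, world axes, zero at the start; "wrist_torque": the same for the moment, N m; "opening": opening from 0.0 (shut) to 1.0 (fully open).
Only numpy, scipy, OpenCV 4.12 (cv2) and the standard library are available. Lean on these libraries where they do the work, as an engineer would, in place of code of your own. Each camera call takes 0.05 s, during which the arm holds its last target. There are 200 camera calls.

### The job

Load the beech dowel into the cross-drilling jig: slide it along the V channel, in from the open mouth and under the clamp bridge, until its end butts gently against the end stop. Then screw the clamp down by turning its black cap clockwise (seen from above), regripping as needed, until the cap's ratchet clicks and slips; stop at the first or second click, then let go. Leave the other things on the bench alone.

Things in the scene. Friction and masses are not known exactly. Their poses are not given: they have to be found in the camera images.
- dowel_mid (a point): middle of the loose round beech dowel (16 mm diameter, 220 mm long, 50 g), half-way up; the y axis runs along the dowel, either end may lead. It lies on the bench to the left of the jig, centre 8 mm above the bench.
- dowel: the same dowel; origin under its middle, on its underside as built (the dowel may have rolled)
- jig: grey drilling jig fixed to the bench, 106 x 182 mm, base 12 mm thick; origin on the bench under the middle of its V channel. The 90 degree steel V channel (block 44 mm wide, top 32 mm above the bench; V 26 mm wide, 13 mm deep) runs along the jig's y axis from y = +70 mm (open mouth, on the robot's left) to y = -70 mm (end stop).
- jig_mouth (a point): open mouth of the V channel, at the height of a loaded dowel's axis (30 mm above the bench). From here to the clamp bridge, 61 mm on, the channel is open above. The bridge is 32 mm wide along y, centred at the jig's y = -25 mm, 54 mm clear between its uprights, underside 62 mm and top 76 mm above the bench (bolt heads 79 mm), 86 mm across.
- jig_home (a point): where the dowel's middle must be when it is home (end against the stop, lying in the V); 40 mm from the jig origin towards the mouth and 30 mm above the bench; y axis along the channel, pointing out of the mouth. The dowel then sticks out 80 mm from the mouth.
- end_stop: steel stop block at the end of the channel; its face is at the jig's y = -70 mm. It carries a plate with a drill bush over the channel, underside 48 mm, top 64 mm above the bench. Origin is that of the jig.
- foot: brass pressure foot, 18 mm diameter, on the clamp screw over the channel at the jig's y = -25 mm; origin at the middle of its underside. It goes straight down 12 mm per clockwise turn of the screw and meets a dowel in the V when its underside is 38 mm above the bench. It starts 1.5 to 3.5 mm higher.
- spindle: steel clamp screw, turned by the cap; clockwise (from above) it sinks with the foot, 12 mm a turn, and a friction brake keeps it where it is left. A short red line on its end, seen in the middle of the cap's top, points along its own x axis. Turning it freely takes about 0.3 N m at the cap.
- cap_grip (a point): middle of the black round fluted cap on the screw, 64 mm above the foot's underside; 50 mm diameter, 32 mm high (16 mm above and below this point), axis vertical; grip it across any diameter from above. It sinks 12 mm per turn with the screw; its underside stays 6 mm or more above the bridge.
- cap_mark (a point): red line on the cap's top, 20 mm from its axis, lined up with the screw's line at the start. When the foot is tight (0.3 to 1 rad of cap turn after touching the dowel, it differs) the torque has climbed to 0.42 to 0.55 N m and the ratchet slips: the cap turns on while screw and foot stand still, a click every 15 degrees, the torque dropping sharply to near 0 past each tooth, then climbing again.
- screw_tin: bystander: open round grey tin, 73 mm across, 54 mm high; origin under its middle
- tape_measure: bystander: yellow tape measure, 67 x 77 x 31 mm; origin under its middle
- sanding_block: bystander: brown sanding block, 64 x 112 x 36 mm, behind the jig; origin under its middle
- caliper: bystander: steel caliper lying flat, 66 x 218 x 8 mm; origin under its middle
- try_square: bystander: try square, 161 x 110 x 17 mm; origin under its middle
- offcut: bystander: beech offcut, 60 x 85 x 24 mm; origin under its middle

How it is judged:
By the outcome, as a careful person would: the job done as asked, in the order asked, and still so for the second after the job is handed in, with the robot touching nothing.
It also fails if it takes over 72 s, if anything falls off the work surface, if the arm or the gripper's body presses on something with over 40 N, if the wrist force passes 120 N, or if a joint passes its speed limit or range.

## Working session

There is one attempt and no reset: what is moved stays moved. The work goes in short steps, Python scripts to look and compute and a tool call to move; the robot and the scene stay as the last step left them, time stands still between calls to the robot, and variables do not carry over. Pictures are saved under pics/ and viewed, about 8 in all and at most 12, crops included, and the job is handed in when it is done.

Besides the shell and the picture viewer there is one more tool, called after "Call:" as name(argument=value, ...) on one line, values as JSON. step_arm: Moves the arm, as the interface text tells. Its arguments: {"type":"object","properties":{"commands":{"type":"array","items":{"type":"array"}},"force":{"type":"number"}},"required":["commands"]}

```bash
mkdir -p pics; python3 - <<'E'
from rig import *
import cv2
print(sense())
for n in("scene","top"):
    cv2.imwrite(f"pics/{n}0.png",grab_frame(n)); print(n,camera_model(n))
print(camera_model("wrist"))
E
```

```text
{'clock': 0.0, 'qpos': array([ 1.13858138e+00,  3.53645110e-01,  1.63413957e+00,  2.24783341e-06,
        1.15523200e+00, -2.42497543e-03]), 'qvel': array([ 0.00032426,  0.0023288 , -0.00121667, -0.00162056,  0.00049806,
       -0.00028334]), 'joint_efforts': array([ 6.37152662e-04, -6.05251265e+01, -3.42071307e+01, -5.09823531e-05,
        9.66080348e-03, -3.88667206e-05]), 'eef_pos': array([260.33689653, 567.93103684, 403.96109467]), 'tcp_rot': array([-3.14016864e+00, -5.50844325e-06,  2.71180177e+00]), 'contact_force': array([ 0.44096674, -0.6142481 , -0.18690798]), 'wrist_torque': array([-0.01132353,  0.00121542,  0.00800664]), 'opening': 1.0007218375764224}
scene {'fx': 414.5413328229574, 'fy': 414.5413328229574, 'cx': 324.46417791985834, 'cy': 197.3719082332568, 'R': array([[ 0.80868415, -0.58810006, -0.01297135],
       [-0.45097209, -0.60566242, -0.6555892 ],
       [ 0.37769579,  0.53601431, -0.75500632]]), 't': array([-465.84914146,  320.77525955,  903.03259413])}
top {'fx': 519.8142602883539, 'fy': 519.8142602883539, 'cx': 317.30700592074584, 'cy': 194.14055249152187, 'R': array([[-0.03174062, -0.99947749, -0.00610592],
       [-0.99423345,  0.03219898, -0.10228913],
       [ 0.10243229,  0.00282399, -0.99473597]]), 't': array([  12.13766529,  572.02270279, 1450.97062709])}
{'fx': 309.70691628693146, 'fy': 309.70691628693146, 'cx': 309.23973634151594, 'cy': 201.42727273586303, 'R': array([[ 0.41671444,  0.90903643, -0.00135986],
       [ 0.87562343, -0.40099472,  0.26923379],
       [ 0.24419803, -0.11338434, -0.96307389]]), 't': array([-622.97092433,  -35.64409582,  378.44108632])}
```

View pics/top0.png

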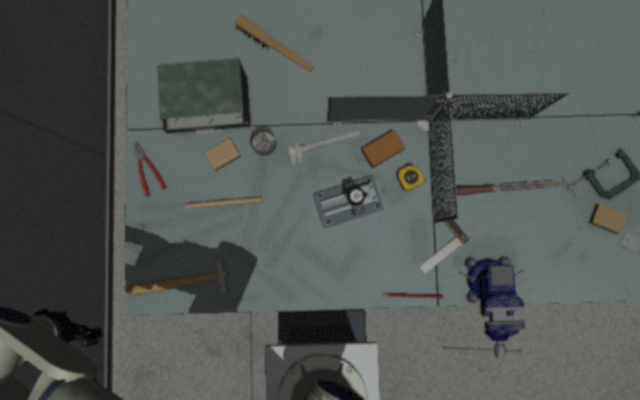

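View pics/scene0.png

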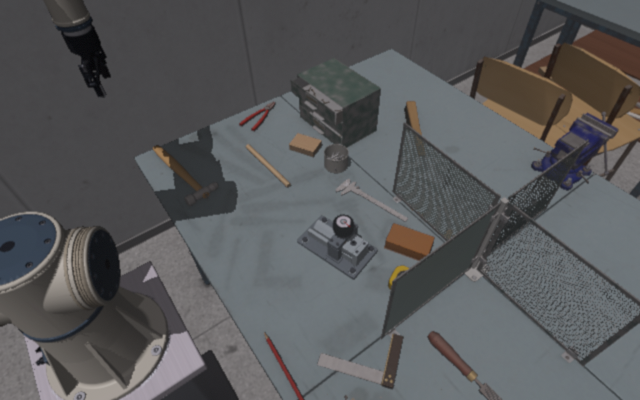

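The top view shows the dowel from about (186,205) to (261,199), the jig centred near (348,201) with its mouth to the left, and the cap at (357,196). The scene view agrees: dowel (247,147)-(289,184), cap (343,222). Next I'll measure on enlarged crops.

```bash
cat > h.py <<'E'
from rig import *
import numpy as np, cv2
def ray(n,uv,z,m=None):
    m=m or camera_model(n); R=np.array(m["R"]);t=np.array(m["t"])
    p=np.array([(uv[0]-m["cx"])/m["fx"],(uv[1]-m["cy"])/m["fy"]])
    if n=="wrist":
        r=np.hypot(*p); d=np.array([*(p/r*np.sin(r)),np.cos(r)]) if r>1e-9 else np.array([0,0,1.])
    else: d=np.array([*p,1.])
    c=-R.T@t; d=R.T@d
    return c+d*(z-c[2])/d[2]
def proj(n,X,m=None):
    m=m or camera_model(n); c=np.array(m["R"])@np.asarray(X,float)+np.array(m["t"])
    if n=="wrist":
        r=np.hypot(c[0],c[1]); th=np.arctan2(r,c[2]); p=c[:2]/r*th
    else: p=c[:2]/c[2]
    return p*m["fx"]+[m["cx"],m["cy"]]
E
python3 - <<'E'
from h import *
a=cv2.imread("pics/top0.png")
c1=cv2.resize(a[170:235,180:270],(792,572),interpolation=cv2.INTER_CUBIC)
c2=cv2.resize(a[165:235,305:395],None,fx=8,fy=8,interpolation=cv2.INTER_CUBIC)
cv2.imwrite("pics/c2.png",c2)
# dowel by colour
hsv=cv2.cvtColor(a,cv2.COLOR_BGR2HSV); roi=np.zeros(a.shape[:2],np.uint8); roi[185:220,175:275]=1
m=((hsv[...,0]<30)&(hsv[...,1]>60)&(roi>0)).astype(np.uint8)
p=np.argwhere(m)[:,::-1].astype(np.float32); print(len(p),cv2.minAreaRect(p))
b=cv2.boxPoints(cv2.minAreaRect(p)); print(b)
for q in b: print(ray("top",q,8))
for n,q in(("top",(357,196)),("scene",(343,218))): print(ray(n,q,118))
print([ray("scene",q,8) for q in((247,147),(289,184))])
E
```

```text
328 ((223.01315307617188, 202.1510467529297), (4.6346845626831055, 74.58809661865234), 85.03025817871094)
[[185.65857 203.0732 ]
 [259.96625 196.61165]
 [260.36774 201.2289 ]
 [186.06006 207.69044]]
[560.70225946 374.75955433   8.        ]
[572.50715913 159.69808379   8.        ]
[559.07754246 158.81274358   8.        ]
[547.28884584 373.6773591    8.        ]
[ 554.55912787 -112.38999356  118.        ]
[561.71719235 -96.40940781 118.        ]
[array([547.46552545, 375.11394488,   8.        ]), array([567.43447405, 162.28010765,   8.        ])]
```

View pics/c2.png

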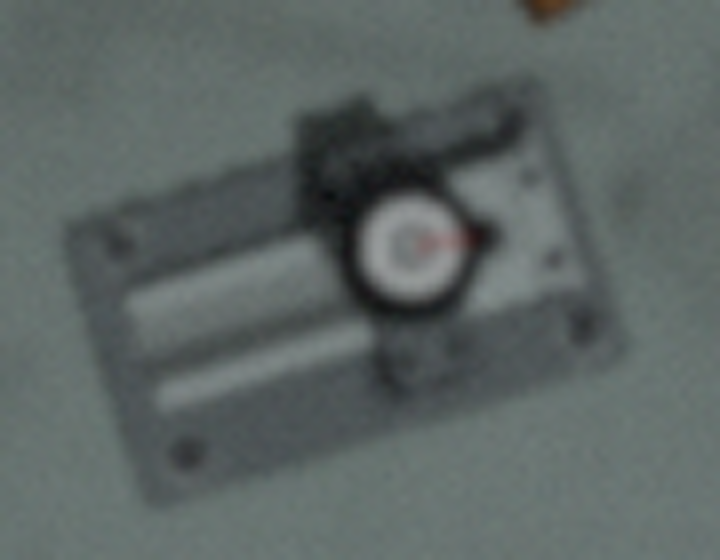

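The crop shows base corners at about (68,222), (150,505), (630,350), (540,72), the cap centre at (412,243), and the red line pointing right (toward -y). I'll fit the jig pose from these.

```bash
cat > fit.py <<'E'
from h import *
def fitjig(n,uv,loc,z,m=None):
    P=np.array([ray(n,u,zz,m)[:2] for u,zz in zip(uv,z)]); L=np.array(loc,float)
    pc,lc=P.mean(0),L.mean(0); U,S,V=np.linalg.svd((L-lc).T@(P-pc)); R=V.T@np.diag([1,np.linalg.det(V.T@U.T)])@U.T
    t=pc-R@lc; return t,np.arctan2(R[1,0],R[0,0]),(L@R.T+t-P).round(1),P
E
python3 - <<'E'
from fit import *
c=lambda x,y:(x/8+305-.4,y/8+165-.4)
# base 106 x 182; y centre unknown -> edges; assume +-91 about some offset
uv=[c(68,222),c(150,505),c(630,350),c(540,72)]
t,y,r,P=fitjig("top",uv,[(53,91),(-53,91),(-53,-91),(53,-91)],[12]*4); print(t,y,r)
e=np.array([np.cos(y),np.sin(y)]);f=np.array([-e[1],e[0]])
cap=ray("top",c(412,243),121)[:2]; print("cap",cap,(cap-t)@e,(cap-t)@f)
# channel top outer/V edges at mouth: V-block bright strips
for q in((125,300),(165,410),(130,350)): 
    p=ray("top",c(*q),32)[:2]-t; print(p@e,p@f)
print([np.linalg.norm(P[i]-P[(i+1)%4]) for i in range(4)])
E
```

```text
[552.86897414 -93.83522547] 0.273518893678462 [[-0.2  2.3]
 [ 0.5 -0.2]
 [-0.4 -1.4]
 [ 0.  -0.7]]
cap [ 557.0931627  -109.87785803] -0.2662949558289043 -16.58731187699112
17.787957842062518 78.16757961412165
-23.720380142166597 76.43364163431248
0.29777384335489643 81.83219575685847
[np.float64(106.00482747125874), np.float64(181.04427982680443), np.float64(105.45308651287384), np.float64(179.02063905658622)]
```

```bash
cat > go.py <<'E'
from h import *
import sys, json
def rows(p,yaw,n,op,s=None):
    s=s or sense(); p0=np.array(s["eef_pos"]); y0=s["tcp_rot"][2]; p=np.array(p,float)
    dy=(yaw-y0+np.pi)%(2*np.pi)-np.pi; out=[]
    for i in range(n):
        y=y0+dy*i/n; d=(p-p0)/n; c,q=np.cos(y),np.sin(y)
        out.append([[round(c*d[0]+q*d[1],1),round(q*d[0]-c*d[1],1),round(-d[2],1)],round(-dy/n,3),op])
    print(json.dumps(out))
if __name__=="__main__":
    a=list(map(float,sys.argv[1:])); rows(a[:3],a[3],int(a[4]),a[5])
E
python3 go.py 557 327 300 1.626 10 1
```

```text
[[[-37.0, -9.5, 10.4], 0.109, 1.0], [[-37.8, -5.5, 10.4], 0.109, 1.0], [[-38.2, -1.3, 10.4], 0.109, 1.0], [[-38.1, 2.8, 10.4], 0.109, 1.0], [[-37.6, 6.9, 10.4], 0.109, 1.0], [[-36.6, 10.9, 10.4], 0.109, 1.0], [[-35.2, 14.9, 10.4], 0.109, 1.0], [[-33.4, 18.6, 10.4], 0.109, 1.0], [[-31.2, 22.1, 10.4], 0.109, 1.0], [[-28.6, 25.3, 10.4], 0.109, 1.0]]
```

Call:
step_arm(commands=[[[-37, -9.5, 10.4], 0.109, 1], [[-38, -5.5, 10.4], 0.109, 1], [[-38, -1.3, 10.4], 0.109, 1], [[-38, 2.8, 10.4], 0.109, 1], [[-37.6, 7, 10.4], 0.109, 1], [[-36.6, 11, 10.4], 0.109, 1], [[-35, 15, 10.4], 0.109, 1], [[-33, 18.6, 10.4], 0.109, 1], [[-31, 22, 10.4], 0.109, 1], [[-28.6, 25, 10.4], 0.109, 1], [[0, 0, 0], 0, 1]], force=30)

```text
clock: 1.48
eef_pos: [560.0, 315.0, 292.8]
tcp_rot: [-3.136, 0.004, 1.588]
contact_force: [0.1, 1.3, -0.3]
opening: 1.003
```

```bash
python3 - <<'E'
from h import *
import pickle
s=sense(); print(s["clock"],s["eef_pos"],s["tcp_rot"],s["qpos"])
m=camera_model("wrist"); a=grab_frame("wrist"); cv2.imwrite("pics/w1.png",a); pickle.dump(m,open("w1.pkl","wb"))
for X in((560-6,377,8),(566,157,8),(557,327,8),(550.6,-86,12)): print(proj("wrist",X,m))
E
```

```text
1.475 [559.96794211 314.97572938 292.78872255] [-3.1363224   0.00394465  1.58759713] [ 5.10303813e-01  4.98646961e-01  1.68139583e+00 -1.18638602e-03
  9.68060223e-01  4.94189149e-01]
[304.96575937 121.28433896]
[313.81969917 340.22757046]
[307.68457904 181.36197361]
[299.68816484 450.15072959]
```

View pics/w1.png

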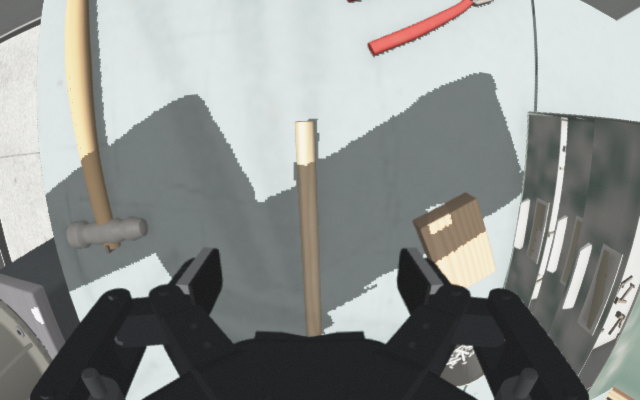

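The wrist view shows the dowel's far end at (305,121), and it runs down to (314,335). The prediction for the far end was (305,121), so the dowel pose holds. I'll take one quick wrist look at the jig before grasping.

```bash
python3 go.py 560 -150 400 1.844 10 1; python3 - <<'E'
from fit import *
import pickle; m=pickle.load(open("w1.pkl","rb"))
for q in((305,121),(314,335),(295.5,121),(315,121)): print(ray("wrist",q,8,m))
print(-np.array(m["R"]).T@np.array(m["t"]))
E
```

```text
[[[-46.6, -0.8, -10.7], -0.025, 1.0], [[-46.5, -2.0, -10.7], -0.025, 1.0], [[-46.5, -3.2, -10.7], -0.025, 1.0], [[-46.4, -4.3, -10.7], -0.025, 1.0], [[-46.3, -5.5, -10.7], -0.025, 1.0], [[-46.1, -6.7, -10.7], -0.025, 1.0], [[-45.9, -7.9, -10.7], -0.025, 1.0], [[-45.7, -9.0, -10.7], -0.025, 1.0], [[-45.5, -10.2, -10.7], -0.025, 1.0], [[-45.2, -11.3, -10.7], -0.025, 1.0]]
[554.02417253 377.23342593   8.        ]
[566.00350267 164.53081201   8.        ]
[546.31839796 377.14216463   8.        ]
[562.12565614 377.37344055   8.        ]
[558.72970052 381.61318058 261.72916474]
```

Call:
step_arm(commands=[[[-46, -1, -11], -0.025, 1], [[-46, -2, -11], -0.025, 1], [[-46, -3, -11], -0.025, 1], [[-46, -4, -11], -0.025, 1], [[-46, -5, -11], -0.025, 1], [[-46, -7, -11], -0.025, 1], [[-46, -8, -11], -0.025, 1], [[-46, -9, -11], -0.025, 1], [[-45, -10, -11], -0.025, 1], [[-45, -11, -11], -0.025, 1], [[0, 0, 0], 0, 1], [[0, 0, 0], 0, 1]])

```text
clock: 3.02
eef_pos: [562.5, -148.2, 410.3]
tcp_rot: [-3.138, -0.0, 1.875]
contact_force: [-0.3, 0.8, -0.0]
opening: 0.999
```

```bash
python3 - <<'E'
from h import *
import pickle
s=sense(); print(s["clock"],s["eef_pos"],s["tcp_rot"],s["qpos"],s["qvel"].round(3))
m=camera_model("wrist"); a=grab_frame("wrist"); pickle.dump(m,open("w2.pkl","wb"))
q=proj("wrist",(553,-94,40),m); print(q)
x,y=int(max(0,min(q[0]-120,400))),int(max(0,min(q[1]-90,220))); print(x,y)
cv2.imwrite("pics/w2full.png",a)
cv2.imwrite("pics/w2.png",cv2.resize(a[y:y+180,x:x+240],None,fx=3.3333,fy=3.3333,interpolation=cv2.INTER_CUBIC))
E
```

```text
3.025 [ 562.48072157 -148.17602842  410.33388676] [-3.13828111e+00 -5.17699555e-06  1.87522911e+00] [-0.2596458   0.28141607  1.7214668  -0.00194234  1.1415118  -0.56326768] [-0.005 -0.003 -0.005 -0.004  0.002 -0.012]
[317.38534258 128.2110769 ]
197 38
```

View pics/w2.png

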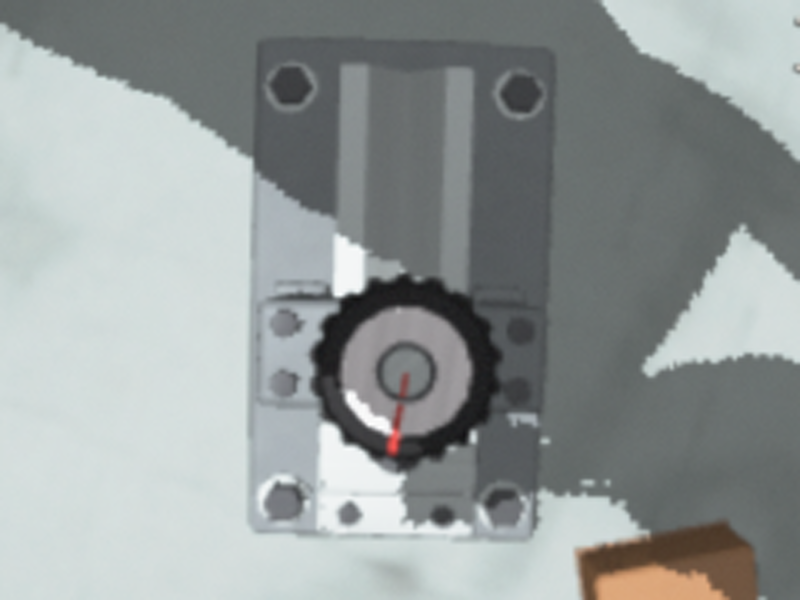

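The wrist crop shows the jig with base corners at (258,39), (554,47), (537,541), (249,531). The mouth block edges are at (341,64) and (473,67), with the V edges at (368,65) and (446,67). The cap axis is at (405,371), and the red line runs down to (392,452).

```bash
python3 - <<'E'
from fit import *
import pickle; m=pickle.load(open("w2.pkl","rb"))
c=lambda x,y:(x/3.3333+197-.35,y/3.3333+38-.35)
uv=[c(258,39),c(554,47),c(537,541),c(249,531)]
t,y,r,P=fitjig("wrist",uv,[(-53,91),(53,91),(53,-91),(-53,-91)],[12]*4,m); print(t,y,r.tolist())
e=np.array([np.cos(y),np.sin(y)]);f=np.array([-e[1],e[0]])
for nm,q,z in(("cap",(405,371),120),("blkL",(341,64),32),("blkR",(473,67),32),("vL",(368,65),32),("vR",(446,67),32),("vL2",(364,240),32),("vR2",(442,285),32),("mark",(392,452),120)):
    p=ray("wrist",c(*q),z,m)[:2]; print(nm,p.round(1),((p-t)@e).round(1),((p-t)@f).round(1))
E
```

```text
[551.82639493 -90.70524813] 0.27994363469128275 [[-1.0, 0.8], [0.7, 0.8], [-0.5, -0.4], [0.8, -1.2]]
cap [ 556.3 -108.2] -0.5 -18.1
blkL [509.5 -23.1] -22.0 76.7
blkR [551.4 -10.6] 21.8 77.1
vL [518.2 -20.8] -13.0 76.5
vR [542.9 -13.5] 12.8 76.7
vL2 [534.8 -78.2] -12.9 16.7
vR2 [564.1 -84.8] 13.4 2.3
mark [ 559.5 -129. ] -3.2 -39.0
```

Sizes check out: the V measures 25.8 mm wide, the block 43.8 mm, and the cap-to-mouth distance 94.8 mm against 95 nominal. That puts the jig origin at about (550,-84.3), yaw 0.28. Now I'll go and grasp the dowel 60 mm outward of its middle.

```bash
python3 go.py 556.8 327.3 230 1.626 11 1
```

```text
[[[41.4, 12.5, 16.4], 0.023, 1.0], [[41.6, 11.5, 16.4], 0.023, 1.0], [[41.9, 10.6, 16.4], 0.023, 1.0], [[42.1, 9.6, 16.4], 0.023, 1.0], [[42.3, 8.7, 16.4], 0.023, 1.0], [[42.5, 7.7, 16.4], 0.023, 1.0], [[42.7, 6.7, 16.4], 0.023, 1.0], [[42.8, 5.8, 16.4], 0.023, 1.0], [[42.9, 4.8, 16.4], 0.023, 1.0], [[43.0, 3.8, 16.4], 0.023, 1.0], [[43.1, 2.8, 16.4], 0.023, 1.0]]
```

Call:
step_arm(commands=[[[41.4, 12.5, 16.4], 0.023, 1], [[41.6, 11.5, 16.4], 0.023, 1], [[42, 10.6, 16.4], 0.023, 1], [[42, 9.6, 16.4], 0.023, 1], [[42.3, 8.7, 16.4], 0.023, 1], [[42.5, 7.7, 16.4], 0.023, 1], [[42.7, 6.7, 16.4], 0.023, 1], [[42.8, 5.8, 16.4], 0.023, 0.6], [[43, 4.8, 16.4], 0.023, 0.6], [[43, 3.8, 16.4], 0.023, 0.6], [[43, 2.8, 16.4], 0.023, 0.6], [[0, 0, 0], 0, 0.6], [[0, 0, 0], 0, 0.6]])

```text
clock: 4.7
eef_pos: [543.2, 360.0, 221.0]
tcp_rot: [-3.134, 0.002, 1.639]
contact_force: [0.2, 0.0, -0.0]
opening: 0.603
```

```bash
python3 go.py 556.8 327.3 176 1.626 4 0.5; python3 -c "
from rig import *;print(sense())"
```

```text
[[[-8.4, 2.8, 11.3], 0.003, 0.5], [[-8.4, 2.9, 11.3], 0.003, 0.5], [[-8.4, 2.9, 11.3], 0.003, 0.5], [[-8.3, 2.9, 11.3], 0.003, 0.5]]
{'clock': 4.7, 'qpos': array([0.58235864, 0.60238826, 1.69402146, 0.00302875, 0.85251349,
       0.51250087]), 'qvel': array([ 0.02685233,  0.0113791 , -0.00194656,  0.00349541, -0.00365369,
        0.00922492]), 'joint_efforts': array([ 8.98263194e-01, -6.87332082e+01, -2.66144961e+01,  6.69992063e-02,
       -6.85919404e-04,  4.25928959e-02]), 'eef_pos': array([543.16919881, 359.95954712, 221.03257763]), 'tcp_rot': array([-3.13409089e+00,  1.62100015e-03,  1.63865862e+00]), 'contact_force': array([ 0.22965724,  0.01854118, -0.0213694 ]), 'wrist_torque': array([ 0.04266278,  0.02589315, -0.03147177]), 'opening': 0.6025877338492681}
```

Call:
step_arm(commands=[[[-16, 5.5, 0], 0.01, 0.5], [[-16, 5.5, 6], 0.0, 0.5], [[0, 0, 10], 0, 0.5], [[0, 0, 10], 0, 0.5], [[0, 0, 8], 0, 0.5], [[0, 0, 4], 0, 0.5], [[0, 0, 0], 0, 0.5]])

```text
clock: 5.58
eef_pos: [556.8, 323.5, 180.9]
tcp_rot: [-3.134, 0.002, 1.625]
contact_force: [0.0, 0.2, 0.1]
opening: 0.499
```

```bash
python3 go.py 556.8 327.3 176 1.626 1 0.5
```

```text
[[[3.8, 0.2, 4.9], -0.001, 0.5]]
```

Call:
step_arm(commands=[[[3, 0, 4], 0, 0.5], [[0.5, 0, 1], 0, 0.3], [[0, 0, 0], 0, 0.0], [[0, 0, 0], 0, 0.0], [[0, 0, 0], 0, 0.0], [[0, 0, 0], 0, 0.0], [[0, 0, 0], 0, 0.0]], force=50)

```text
clock: 6.45
eef_pos: [556.7, 327.9, 176.4]
tcp_rot: [-3.135, 0.001, 1.626]
contact_force: [0.2, -0.2, -0.3]
opening: 0.159
```

Call:
step_arm(commands=[[[0, 0, -10], 0, 0], [[0, 0, -25], 0, 0], [[0, 0, -25], 0, 0], [[0, 0, 0], 0, 0], [[0, 0, 0], 0, 0]])

```text
clock: 7.08
eef_pos: [557.0, 327.9, 239.2]
tcp_rot: [-3.135, 0.001, 1.626]
contact_force: [-1.5, 0.5, -1.1]
opening: 0.161
```

```bash
python3 go.py 479.4 161.4 240 1.851 7 0; python3 -c "
from rig import *;s=sense();print(s['contact_force'],s['wrist_torque'],s['eef_pos'],s['tcp_rot'])"
```

```text
[[[-23.1, -12.4, -0.1], -0.032, 0.0], [[-22.7, -13.1, -0.1], -0.032, 0.0], [[-22.3, -13.8, -0.1], -0.032, 0.0], [[-21.8, -14.5, -0.1], -0.032, 0.0], [[-21.4, -15.2, -0.1], -0.032, 0.0], [[-20.9, -15.9, -0.1], -0.032, 0.0], [[-20.3, -16.6, -0.1], -0.032, 0.0]]
[-1.45238412  0.53018439 -1.11302404] [ 0.03993678 -0.01479002  0.01052775] [557.01340943 327.86962511 239.21344846] [-3.13491235e+00  1.46625684e-03  1.62565740e+00]
```

Call:
step_arm(commands=[[[-22, -12, 0], -0.031, 0], [[-22, -13, 0], -0.031, 0], [[-22, -13.5, 0], -0.031, 0], [[-21, -14, 0], -0.031, 0], [[-21, -14.5, 0], -0.031, 0], [[-20, -15, 0], -0.031, 0], [[-10, -8, 0], -0.015, 0], [[0, 0, 0], 0, 0], [[0, 0, 0], 0, 0]])

```text
clock: 8.2
eef_pos: [483.6, 173.8, 233.5]
tcp_rot: [-3.126, 0.001, 1.833]
contact_force: [0.2, 0.5, -0.3]
opening: 0.166
```

```bash
python3 go.py 479.4 161.4 205 1.851 3 0; python3 - <<'E'
from h import *
s=sense(); print(s['eef_pos'],s['tcp_rot'],s['opening'])
a=grab_frame("scene"); w=grab_frame("wrist"); t=grab_frame("top")
p=s['eef_pos']; q=proj("scene",p-[0,0,168]).astype(int); print(q)
def crop(a,x,y,w,h,f):x,y=max(0,min(x,640-w)),max(0,min(y,400-h));print(x,y);return cv2.resize(a[y:y+h,x:x+w],None,fx=f,fy=f,interpolation=cv2.INTER_CUBIC)
A=crop(a,q[0]-70,q[1]-60,200,150,4)
cv2.imwrite("pics/s3.png",A); cv2.imwrite("pics/t3.png",t);cv2.imwrite("pics/w3.png",w)
E
```

```text
[[[-3.6, -2.4, 9.5], -0.006, 0.0], [[-3.6, -2.4, 9.5], -0.006, 0.0], [[-3.6, -2.5, 9.5], -0.006, 0.0]]
[483.57643521 173.84180456 233.47950727] [-3.12622059e+00  9.79844741e-04  1.83282485e+00] 0.16588535683701308
[259 180]
189 120
```

View pics/s3.png

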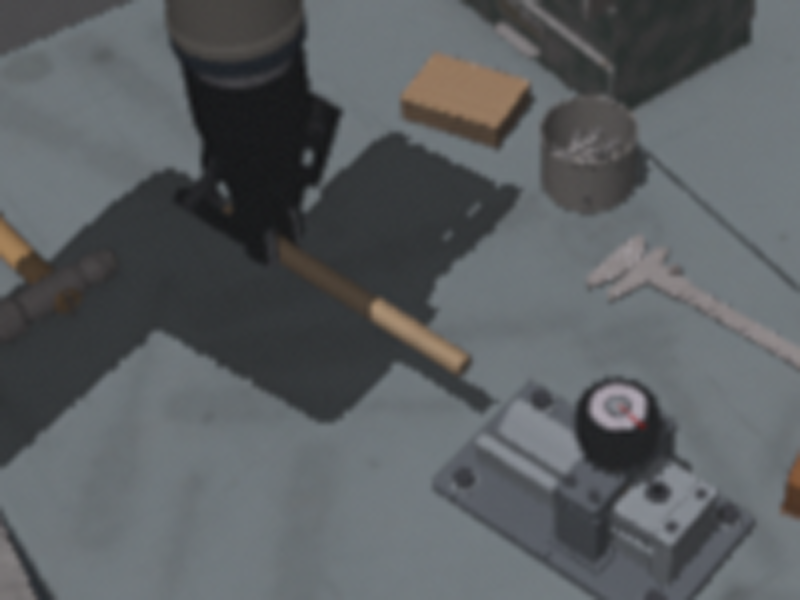

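The scene crop shows the dowel level in the jaws with its free end near crop (463,362), ahead of the V mouth. The tool has picked up a slight roll, about 0.015 rad, so I'll compute the dowel position with the full rotation.

```bash
cat > ins.py <<'E'
from go import *
from scipy.spatial.transform import Rotation as Ro
J0=np.array([550,-84.3]); PSI=0.28; E_=np.array([np.cos(PSI),np.sin(PSI)]); F_=np.array([-E_[1],E_[0]])
OFF=60.6; L=168.4
def dow(s=None):
    s=s or sense(); R=Ro.from_euler("xyz",s["tcp_rot"]).as_matrix(); G=s["eef_pos"]+R@[0,0,L]; d=R[:,0]
    return G,d,R,s
def toward(yj,z,n,lead=None):
    """rows to bring dowel so that grip is at jig (0,yj), axis z, direction F_"""
    G,d,R,s=dow(); yaw=np.pi/2+PSI
    dy=yaw-s["tcp_rot"][2]; T=Ro.from_euler("z",dy).as_matrix()@R
    # target TCP
    tcp=np.array([*(J0+yj*F_),z])-T@[0,0,L]; dd=R.T@(tcp-s["eef_pos"])
    g=G[:2]-J0; i=G-(OFF+110)*d
    print("grip jig xy",(g@E_).round(1),(g@F_).round(1),"z",G[2].round(1),"yaw err",round(dy,4),"inner end",((i[:2]-J0)@E_).round(1),((i[:2]-J0)@F_).round(1),i[2].round(1), "F",s["contact_force"].round(1),"M",s["wrist_torque"].round(2),"t",s["clock"])
    print("move tool xyz",dd.round(1),"turn",round(-dy,4))
if __name__=="__main__": toward(float(sys.argv[1]),float(sys.argv[2]),1)
E
python3 ins.py 255 36; python3 - <<'E'
from ins import *
G,d,R,s=dow(); i=G-(OFF+110)*d; print(i,proj("scene",i),189+463/4,120+362/4,proj("top",i))
t=cv2.imread("pics/t3.png");hsv=cv2.cvtColor(t,cv2.COLOR_BGR2HSV)
print(np.argwhere((hsv[180:215,255:315,0]<30)&(hsv[180:215,255:315,1]>60))[:,::-1].max(0)+[255,180])
E
```

```text
grip jig xy 4.8 266.4 z 65.1 yaw err 0.0172 inner end 1.9 95.8 65.3 F [ 0.1 -0.6 -0.5] M [ 0.02  0.02 -0.01] t 8.35
move tool xyz [-11.4  -4.2  29.2] turn -0.0172
[525.3349157    8.33917489  65.31901923] [306.11445394 211.49228673] 304.75 210.5 [312.51604863 209.77445299]
[312 214]
```

Call:
step_arm(commands=[[[-5, -2, 10], -0.017, 0], [[-4, -2, 10], 0, 0], [[-1, 0, 7], 0, 0], [[0, 0, 0], 0, 0], [[0, 0, 0], 0, 0]])

```text
clock: 8.98
eef_pos: [481.8, 162.8, 204.0]
tcp_rot: [-3.125, 0.001, 1.852]
contact_force: [0.4, -0.4, -1.2]
opening: 0.161
```

```bash
python3 ins.py 215 31.5
```

```text
grip jig xy 0.0 256.2 z 35.6 yaw err -0.0014 inner end 0.3 85.6 35.7 F [ 0.4 -0.4 -1.2] M [ 0.07  0.03 -0.08] t 8.975
move tool xyz [-41.2  -0.    4.2] turn 0.0014
```

Call:
step_arm(commands=[[[-6, 0, 2], 0, 0], [[-12, 0, 0], 0, 0], [[-12, 0, 0], 0, 0], [[-8, 0, 0], 0, 0], [[0, 0, 0], 0, 0], [[0, 0, 1], 0, 0], [[0, 0, 1], 0, 0], [[0, 0, 0], 0, 0]])

```text
clock: 9.98
eef_pos: [493.5, 123.5, 200.5]
tcp_rot: [-3.127, 0.001, 1.852]
contact_force: [-0.4, -0.8, -0.7]
opening: 0.161
```

```bash
python3 ins.py 175 30.5
```

```text
grip jig xy 0.7 215.2 z 32.1 yaw err -0.0009 inner end 0.8 44.6 32.3 F [-0.4 -0.8 -0.7] M [-0.02  0.04 -0.02] t 9.975
move tool xyz [-40.2  -0.7   1.7] turn 0.0009
```

Call:
step_arm(commands=[[[0, -0.5, 1], 0, 0], [[0, 0, 1], 0, 0], [[0, 0, 0], 0, 0]])

```text
clock: 10.35
eef_pos: [492.8, 123.7, 198.4]
tcp_rot: [-3.127, 0.001, 1.852]
contact_force: [0.2, -0.6, -0.5]
opening: 0.16
```

```bash
python3 ins.py 175 30.0
```

```text
grip jig xy 0.0 215.6 z 30.0 yaw err -0.0016 inner end 0.3 45.0 30.1 F [ 0.2 -0.6 -0.5] M [-0.14  0.02  0.01] t 10.35
move tool xyz [-40.6  -0.1   0. ] turn 0.0016
```

Call:
step_arm(commands=[[[0, 0, 0.8], 0, 0], [[0, 0, 0], 0, 0], [[0, 0, 0], 0, 0]])

```text
clock: 10.72
eef_pos: [492.8, 123.8, 197.6]
tcp_rot: [-3.127, 0.001, 1.852]
contact_force: [-0.1, 0.3, 0.9]
opening: 0.163
```

```bash
python3 ins.py 175 30.0; python3 - <<'E'
from h import *
a=grab_frame("scene"); cv2.imwrite("pics/s4.png",cv2.resize(a[160:290,250:410],None,fx=4.6,fy=4.6,interpolation=cv2.INTER_CUBIC))
E
```

```text
grip jig xy 0.0 215.6 z 29.2 yaw err -0.0016 inner end 0.3 45.0 29.3 F [-0.1  0.3  0.9] M [-0.08 -0.04 -0.09] t 10.725
move tool xyz [-40.6  -0.1  -0.8] turn 0.0016
```

View pics/s4.png

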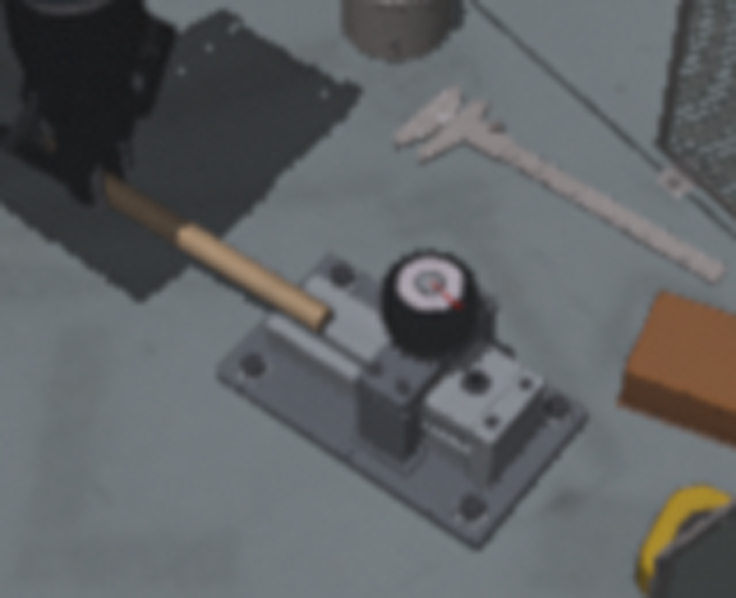

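The view shows the dowel lying in the V, with its end at about (322,318). Sliding on.

Call:
step_arm(commands=[[[-8, 0, 0], 0, 0], [[-10, 0, 0], 0, 0], [[-10, 0, 0], 0, 0], [[-10, 0, 0], 0, 0], [[-8, 0, 0], 0, 0], [[0, 0, 0], 0, 0]])

```text
clock: 11.52
eef_pos: [506.6, 75.7, 197.7]
tcp_rot: [-3.127, 0.001, 1.851]
contact_force: [-0.9, -0.3, 0.6]
opening: 0.161
```

```bash
python3 ins.py 115 30.0
```

```text
grip jig xy 0.1 165.6 z 29.3 yaw err -0.0007 inner end 0.2 -5.0 29.4 F [-0.9 -0.3  0.6] M [-0.18 -0.01 -0.03] t 11.525
move tool xyz [-50.6  -0.1  -0.7] turn 0.0007
```

Call:
step_arm(commands=[[[-8, 0, 0], 0, 0], [[-10, 0, 0], 0, 0], [[-10, 0, 0], 0, 0], [[-10, 0, 0], 0, 0], [[-8, 0, 0], 0, 0], [[-5, 0, 0], 0, 0], [[0, 0, 0], 0, 0]])

```text
clock: 12.4
eef_pos: [521.8, 23.5, 197.9]
tcp_rot: [-3.127, 0.001, 1.851]
contact_force: [-1.2, -0.4, 2.4]
opening: 0.161
```

```bash
python3 ins.py 100.6 30.0
```

```text
grip jig xy 0.2 111.3 z 29.6 yaw err -0.0006 inner end 0.3 -59.3 29.7 F [-1.2 -0.4  2.4] M [-0.15  0.15 -0.04] t 12.4
move tool xyz [-10.7  -0.2  -0.4] turn 0.0006
```

Call:
step_arm(commands=[[[-2.5, 0, 0], 0, 0], [[-2.5, 0, 0], 0, 0], [[-2, 0, 0], 0, 0], [[0, 0, 0], 0, 0]])

```text
clock: 12.9
eef_pos: [523.7, 16.9, 198.0]
tcp_rot: [-3.127, 0.0, 1.852]
contact_force: [-1.5, -0.0, 2.9]
opening: 0.163
```

Call:
step_arm(commands=[[[-1, 0, 0], 0, 0], [[-1, 0, 0], 0, 0], [[0, 0, 0], 0, 0]])

```text
clock: 13.28
eef_pos: [524.2, 15.0, 198.0]
tcp_rot: [-3.127, 0.0, 1.852]
contact_force: [-0.8, 0.9, 1.9]
opening: 0.158
```

Call:
step_arm(commands=[[[-1, 0, 0], 0, 0], [[0, 0, 0], 0, 0]])

```text
clock: 13.52
eef_pos: [524.5, 14.0, 198.0]
tcp_rot: [-3.127, 0.0, 1.852]
contact_force: [-0.9, 0.8, 3.1]
opening: 0.157
```

```bash
python3 ins.py 100.6 30.0
```

```text
grip jig xy 0.1 101.5 z 29.6 yaw err -0.0013 inner end 0.4 -69.1 29.7 F [-0.9  0.8  3.1] M [ 0.17  0.17 -0.06] t 13.525
move tool xyz [-0.9 -0.2 -0.4] turn 0.0013
```

Call:
step_arm(commands=[[[-0.7, 0, 0], 0, 0], [[0, 0, 0], 0, 0]])

```text
clock: 13.78
eef_pos: [524.7, 13.3, 198.0]
tcp_rot: [-3.127, 0.0, 1.852]
contact_force: [-0.4, 2.2, 3.6]
opening: 0.162
```

Call:
step_arm(commands=[[[-0.7, 0, 0], 0, 0], [[0, 0, 0], 0, 0]])

```text
clock: 14.02
eef_pos: [524.9, 12.7, 198.0]
tcp_rot: [-3.127, -0.0, 1.852]
contact_force: [-1.0, 3.2, 3.0]
opening: 0.163
```

Call:
step_arm(commands=[[[-0.7, 0, 0], 0, 0], [[0, 0, 0], 0, 0]])

```text
clock: 14.28
eef_pos: [524.9, 12.5, 198.0]
tcp_rot: [-3.127, -0.001, 1.852]
contact_force: [-1.3, 1.6, 2.6]
opening: 0.165
```

Call:
step_arm(commands=[[[-1, 0, 0], 0, 0], [[0, 0, 0], 0, 0]])

```text
clock: 14.52
eef_pos: [525.0, 12.3, 198.0]
tcp_rot: [-3.126, -0.003, 1.851]
contact_force: [-0.7, 1.7, 3.3]
opening: 0.164
```

```bash
python3 ins.py 100 30.0
```

```text
grip jig xy 0.1 100.2 z 29.6 yaw err -0.0002 inner end 0.2 -70.4 29.2 F [-0.7  1.7  3.3] M [ 0.12  0.2  -0.08] t 14.525
move tool xyz [-0.2 -0.1 -0.4] turn 0.0002
```

The pusher stalled (1.0 mm commanded, 0.2 mm moved) with the computed end at -70.4 mm and a few N of force, so the dowel is against the stop. Releasing and lifting.

Call:
step_arm(commands=[[[0, 0, 0], 0, 0.25], [[0, 0, 0], 0, 0.4], [[0, 0, 0], 0, 0.5], [[0, 0, -10], 0, 0.5], [[0, 0, -25], 0, 0.5], [[0, 0, -35], 0, 0.7], [[0, 0, -40], 0, 1], [[0, 0, -30], 0, 1], [[0, 0, 0], 0, 1]])

```text
clock: 15.65
eef_pos: [527.4, 11.6, 344.9]
tcp_rot: [-3.128, -0.0, 1.851]
contact_force: [0.4, -0.1, 0.2]
opening: 1.0
```

```bash
python3 - <<'E'
from ins import *
import pickle
s=sense(); print(s["clock"],s["eef_pos"],s["tcp_rot"],s["qpos"])
a=grab_frame("scene"); cv2.imwrite("pics/s5full.png",a); cv2.imwrite("pics/s5.png",cv2.resize(a[160:290,250:410],None,fx=4.6,fy=4.6,interpolation=cv2.INTER_CUBIC))
for y in(150,140,-70): print(y,((proj("scene",[*(J0+y*F_),30])-[250,160])*4.6).round())
E
```

```text
15.65 [527.40823414  11.57516026 344.86727968] [-3.12787281e+00 -4.71373188e-04  1.85134348e+00] [ 0.02008801  0.27488221  1.89387739 -0.00369049  0.98621471 -0.25840519]
150 [187. 233.]
140 [200. 241.]
-70 [499. 428.]
```

View pics/s5.png

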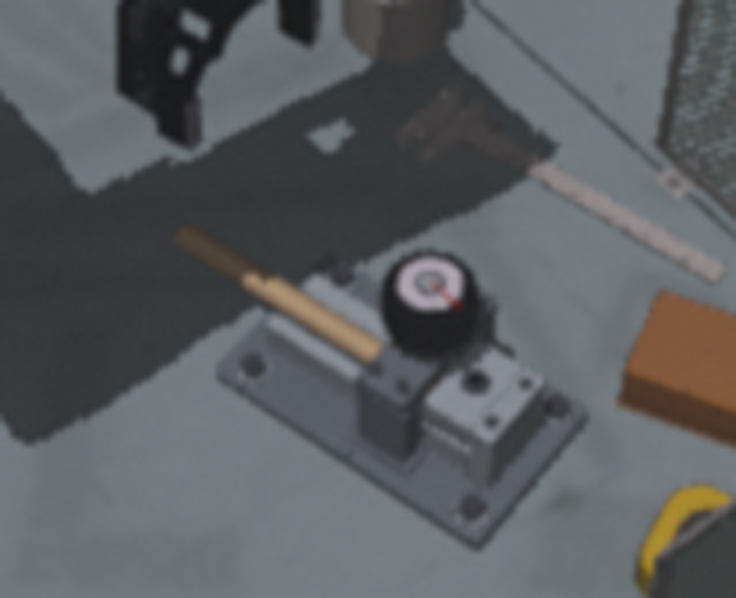

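The scene shows the dowel lying under the bridge, with its outer end at about (180,235) against a prediction of (187,233). The camera error is around that size, so I'll check the 80 mm stick-out with the wrist camera.

```bash
python3 - <<'E'
from ins import *
import pickle
m=camera_model("wrist"); a=grab_frame("wrist"); pickle.dump(m,open("w6.pkl","wb")); cv2.imwrite("pics/w6full.png",a)
for y,z in((150,30),(150,38),(70,32)): print(y,proj("wrist",[*(J0+y*F_),z],m))
print(sense()["clock"])
cv2.imwrite("pics/w6.png",cv2.resize(a[90:340,210:410],None,fx=2.4,fy=2.4,interpolation=cv2.INTER_CUBIC))
E
```

```text
150 [310.31741686 134.05260756]
150 [310.20602594 134.53975261]
70 [310.18458324 218.628161  ]
15.75
```

View pics/w6.png

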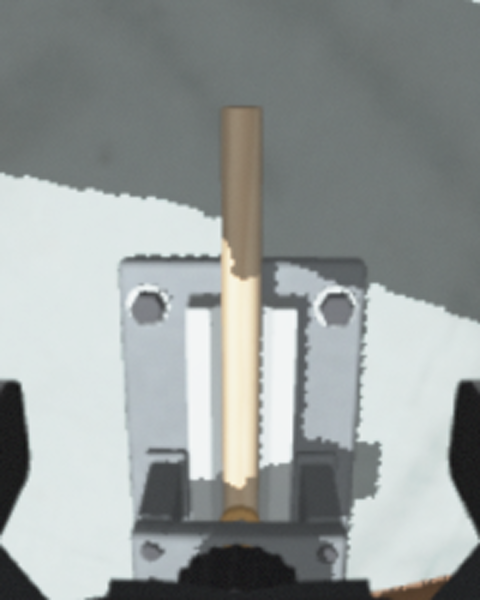

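The wrist crop shows the dowel's outer end at row 107, full-image row 134.3 against 134.1–134.5 predicted. The mouth is at row 308, full-image 218.0 against 218.6. So the dowel is home within about 1 mm. Now to the cap, with the wrist pre-wound so one grip gives enough turn.

```bash
cat > cap.py <<'E'
from ins import *
CAP=np.array([*(J0-25*F_),108.])
def plan(dyaw,z,n,LL=155):
    s=sense(); p=s["eef_pos"]; R=Ro.from_euler("xyz",s["tcp_rot"]).as_matrix()
    Rf=R@Ro.from_euler("z",-dyaw).as_matrix(); tgt=np.array([*CAP[:2],z-155])+0-Rf@[0,0,LL]+[0,0,LL]
    tgt[2]=z; d=(tgt-p)/n; out=[]
    for i in range(n):
        Ri=R@Ro.from_euler("z",-dyaw*i/n).as_matrix(); out.append([(Ri.T@d).round(1).tolist(),round(-dyaw/n,3),1])
    g=p+R@[0,0,LL]; print("grasp",g.round(1),"cap",CAP.round(1),"q6",s["qpos"][5].round(3),"F",s["contact_force"].round(1),"M",s["wrist_torque"].round(3),"t",s["clock"]); print(json.dumps(out))
if __name__=="__main__": a=list(map(float,sys.argv[1:])); plan(a[0],a[1],int(a[2]))
E
python3 cap.py 1.2 335 8
```

```text
grasp [523.8  11.  187.4] cap [ 556.9 -108.3  108. ] q6 -0.258 F [0.8 0.9 0.1] M [ 0.001 -0.042  0.033] t 15.75
[[[-15.5, -0.1, 0.9], -0.15, 1], [[-15.3, -2.5, 0.9], -0.15, 1], [[-14.8, -4.7, 0.9], -0.15, 1], [[-13.9, -6.9, 0.9], -0.15, 1], [[-12.7, -8.9, 0.9], -0.15, 1], [[-11.2, -10.7, 0.9], -0.15, 1], [[-9.5, -12.2, 0.9], -0.15, 1], [[-7.6, -13.5, 0.9], -0.15, 1]]
```

Call:
step_arm(commands=[[[-15.5, 0, 1], -0.15, 1], [[-15.3, -2.5, 1], -0.15, 1], [[-14.8, -4.7, 1], -0.15, 1], [[-14, -7, 1], -0.15, 1], [[-12.7, -9, 1], -0.15, 1], [[-11.2, -10.7, 1], -0.15, 1], [[-9, -12, 1], -0.15, 1], [[-6, -11, 1], -0.15, 1], [[0, 0, 0], 0, 1], [[0, 0, 0], 0, 1]])

```text
clock: 17.0
eef_pos: [555.3, -107.1, 319.2]
tcp_rot: [-3.139, -0.042, 3.086]
contact_force: [0.5, -0.3, 0.4]
opening: 0.998
```

```bash
python3 cap.py 0 262 8
```

```text
grasp [ 548.8 -107.2  164.3] cap [ 556.9 -108.3  108. ] q6 -1.7 F [ 0.5 -0.3  0.4] M [-0.013 -0.06  -0.009] t 17.0
[[[-1.3, -0.1, 7.1], -0.0, 1], [[-1.3, -0.1, 7.1], -0.0, 1], [[-1.3, -0.1, 7.1], -0.0, 1], [[-1.3, -0.1, 7.1], -0.0, 1], [[-1.3, -0.1, 7.1], -0.0, 1], [[-1.3, -0.1, 7.1], -0.0, 1], [[-1.3, -0.1, 7.1], -0.0, 1], [[-1.3, -0.1, 7.1], -0.0, 1]]
```

Call:
step_arm(commands=[[[0, 0, -20], 0, 1], [[0, 0, -20], 0, 1], [[0, 0, 0], 0, 1], [[0, 0, 0], 0, 1]])

```text
clock: 17.5
eef_pos: [555.7, -105.1, 357.7]
tcp_rot: [-3.139, -0.046, 3.078]
contact_force: [-0.1, 0.8, -0.6]
opening: 1.0
```

Call:
step_arm(commands=[[[-8, 0, 0], 0, 1], [[0, 0, 0], 0, 1], [[0, 0, 0], 0, 1]])

```text
clock: 17.88
eef_pos: [563.9, -105.3, 355.4]
tcp_rot: [-3.14, -0.049, 3.078]
contact_force: [0.2, 1.4, 0.0]
opening: 1.0
```

```bash
python3 cap.py 0 262 8
```

```text
grasp [ 556.4 -105.1  200.6] cap [ 556.9 -108.3  108. ] q6 -1.688 F [0.2 1.4 0. ] M [ 0.012 -0.079  0.023] t 17.875
[[[-0.7, -0.4, 11.7], -0.0, 1], [[-0.7, -0.4, 11.7], -0.0, 1], [[-0.7, -0.4, 11.7], -0.0, 1], [[-0.7, -0.4, 11.7], -0.0, 1], [[-0.7, -0.4, 11.7], -0.0, 1], [[-0.7, -0.4, 11.7], -0.0, 1], [[-0.7, -0.4, 11.7], -0.0, 1], [[-0.7, -0.4, 11.7], -0.0, 1]]
```

Call:
step_arm(commands=[[[0, 0, 0], 0.15, 1], [[0, 0, 0], 0.15, 1], [[0, 0, 0], 0.15, 1], [[0, 0, 0], 0.15, 1], [[0, 0, 0], 0, 1], [[0, 0, 0], 0, 1]])

```text
clock: 18.62
eef_pos: [563.5, -105.4, 354.1]
tcp_rot: [-3.111, -0.041, 2.462]
contact_force: [-0.2, 1.3, 0.3]
opening: 0.998
```

Call:
step_arm(commands=[[[40, 0, 10], 0, 1], [[40, 0, 10], 0, 1], [[0, 0, 0], 0, 1], [[0, 0, 0], 0, 1]])

```text
clock: 19.12
eef_pos: [499.3, -54.6, 337.1]
tcp_rot: [-3.112, -0.039, 2.472]
contact_force: [0.4, -0.8, 0.0]
opening: 1.003
```

Call:
step_arm(commands=[[[-20, 1, 0], 0.15, 1], [[-20, 4, 0], 0.15, 1], [[-19, 7, 0], 0.15, 1], [[-18, 9, 0], 0.15, 1], [[0, 0, 0], 0, 1], [[0, 0, 0], 0, 1]])

```text
clock: 19.88
eef_pos: [570.4, -106.8, 335.1]
tcp_rot: [-3.099, -0.013, 1.861]
contact_force: [-0.1, -0.2, -0.3]
opening: 1.001
```

```bash
python3 cap.py 0 262 8;  python3 - <<'E'
from ins import *
s=sense(); print(s["eef_pos"],Ro.from_euler("xyz",s["tcp_rot"]).as_matrix()[:,2].round(4),s["tcp_rot"],s["qpos"])
E
```

```text
grasp [ 563.5 -106.7  180.3] cap [ 556.9 -108.3  108. ] q6 -0.471 F [-0.1 -0.2 -0.3] M [-0.039 -0.024  0.   ] t 19.875
[[[-0.1, -0.5, 9.2], -0.0, 1], [[-0.1, -0.5, 9.2], -0.0, 1], [[-0.1, -0.5, 9.2], -0.0, 1], [[-0.1, -0.5, 9.2], -0.0, 1], [[-0.1, -0.5, 9.2], -0.0, 1], [[-0.1, -0.5, 9.2], -0.0, 1], [[-0.1, -0.5, 9.2], -0.0, 1], [[-0.1, -0.5, 9.2], -0.0, 1]]
[ 570.38321429 -106.79998081  335.13736219] [-4.46e-02  4.00e-04 -9.99e-01] [-3.0989575  -0.01311674  1.86071054] [-0.1853931   0.3707482   1.77850497 -0.00912564  1.0362676  -0.47076552]
```

Call:
step_arm(commands=[[[0, -2, 5], 0, 1], [[-1, -2, 9], 0, 1], [[0, 0, 10], 0, 1], [[0, 0, 10], 0, 1], [[0, 0, 8], 0, 1], [[0, 0, 5], 0, 1], [[0, 0, 0], 0, 1], [[0, 0, 0], 0, 1]])

```text
clock: 20.88
eef_pos: [563.1, -108.0, 284.5]
tcp_rot: [-3.098, -0.014, 1.866]
contact_force: [-0.9, -0.1, -0.0]
opening: 1.003
```

```bash
python3 cap.py 0 262 1
```

```text
grasp [ 555.9 -107.9  129.7] cap [ 556.9 -108.3  108. ] q6 -0.479 F [-0.9 -0.1 -0. ] M [-0.024 -0.01  -0.066] t 20.875
[[[-1.0, 1.8, 22.5], -0.0, 1]]
```

Call:
step_arm(commands=[[[-1, 1.8, 6], 0, 1], [[0, 0, 7], 0, 1], [[0, 0, 5], 0, 1], [[0, 0, 2], 0, 1], [[0, 0, 0], 0, 1]])

```text
clock: 21.5
eef_pos: [564.4, -108.5, 263.4]
tcp_rot: [-3.098, -0.014, 1.866]
contact_force: [0.1, -0.3, -1.2]
opening: 1.004
```

```bash
python3 cap.py 0 262 1
```

```text
grasp [ 557.3 -108.4  108.5] cap [ 556.9 -108.3  108. ] q6 -0.479 F [ 0.1 -0.3 -1.2] M [ 0.014 -0.062 -0.054] t 21.5
[[[0.2, -0.3, 1.4], -0.0, 1]]
```

Call:
step_arm(commands=[[[0, 0, 0], 0, 0.75], [[0, 0, 0], 0, 0.5], [[0, 0, 0], 0, 0.4], [[0, 0, 0], 0, 0.4], [[0, 0, 0], 0, 0.4]], force=60)

```text
clock: 22.12
eef_pos: [564.5, -108.6, 264.2]
tcp_rot: [-3.099, -0.014, 1.866]
contact_force: [-0.4, -0.0, 0.6]
opening: 0.571
```

```bash
python3 cap.py 0 262 1; python3 - <<'E'
from h import *
a=grab_frame("scene"); cv2.imwrite("pics/s7.png",cv2.resize(a[160:290,250:410],None,fx=4.6,fy=4.6,interpolation=cv2.INTER_CUBIC))
E
```

```text
grasp [ 557.5 -108.5  109.3] cap [ 556.9 -108.3  108. ] q6 -0.479 F [-0.4 -0.   0.6] M [ 0.053 -0.045 -0.015] t 22.125
[[[0.3, -0.4, 2.2], -0.0, 1]]
```

```bash
cat > tq.py <<'E'
from rig import sense
s=sense(); print(round(s["clock"],2),"Mz",s["wrist_torque"].round(3),"F",s["contact_force"].round(1),"yaw",round(s["tcp_rot"][2],3),"q6",round(s["qpos"][5],3),"z",s["eef_pos"].round(1),"eff6",round(s["joint_efforts"][5],3),"op",round(s["opening"],3))
E
python3 tq.py
```

```text
22.18 Mz [ 0.056 -0.022  0.017] F [-0.8 -0.4  0.3] yaw 1.866 q6 -0.479 z [ 564.5 -108.6  264.1] eff6 0.013 op 0.567
```

Call:
step_arm(commands=[[[0, 0, 0.2], 0.1, 0.4], [[0, 0, 0.2], 0.1, 0.4], [[0, 0, 0.2], 0.1, 0.4], [[0, 0, 0.2], 0.1, 0.4]])

```text
clock: 22.68
eef_pos: [564.2, -108.3, 263.4]
tcp_rot: [-3.096, 0.005, 1.457]
contact_force: [-0.9, 0.3, 2.9]
opening: 0.569
```

```bash
python3 tq.py
```

```text
22.68 Mz [0.205 0.07  0.318] F [-0.9  0.3  2.9] yaw 1.457 q6 -0.069 z [ 564.2 -108.3  263.4] eff6 -1.041 op 0.569
```

Call:
step_arm(commands=[[[0, 0, 0.2], 0.1, 0.4], [[0, 0, 0.2], 0.1, 0.4]])

```text
clock: 22.92
eef_pos: [564.0, -108.1, 263.0]
tcp_rot: [-3.097, 0.014, 1.251]
contact_force: [-2.5, 1.0, 1.6]
opening: 0.569
```

```bash
python3 tq.py
```

```text
22.93 Mz [0.293 0.024 0.285] F [-2.5  1.   1.6] yaw 1.251 q6 0.137 z [ 564.  -108.1  263. ] eff6 -1.039 op 0.569
```

Call:
step_arm(commands=[[[0, 0, 0.2], 0.1, 0.4], [[0, 0, 0.2], 0.1, 0.4], [[0, 0, 0.2], 0.1, 0.4]])

```text
clock: 23.3
eef_pos: [563.7, -107.8, 262.5]
tcp_rot: [-3.103, 0.027, 0.943]
contact_force: [-0.9, 0.1, 2.0]
opening: 0.566
```

```bash
python3 tq.py
```

```text
23.3 Mz [0.42  0.027 0.351] F [-0.9  0.1  2. ] yaw 0.943 q6 0.446 z [ 563.7 -107.8  262.5] eff6 -1.036 op 0.566
```

Call:
step_arm(commands=[[[0, 0, 0.2], 0.1, 0.4]])

```text
clock: 23.42
eef_pos: [563.7, -107.6, 262.3]
tcp_rot: [-3.105, 0.031, 0.84]
contact_force: [-1.0, 1.2, 1.8]
opening: 0.564
```

```bash
python3 tq.py
```

```text
23.43 Mz [ 0.456 -0.037  0.277] F [-1.   1.2  1.8] yaw 0.84 q6 0.549 z [ 563.7 -107.6  262.3] eff6 -1.034 op 0.564
```

Call:
step_arm(commands=[[[0, 0, 0.2], 0.08, 0.4]])

```text
clock: 23.55
eef_pos: [563.6, -107.5, 262.1]
tcp_rot: [-3.108, 0.034, 0.757]
contact_force: [-2.0, 1.0, 2.3]
opening: 0.571
```

```bash
python3 tq.py
```

```text
23.55 Mz [ 0.461 -0.095  0.299] F [-2.   1.   2.3] yaw 0.757 q6 0.632 z [ 563.6 -107.5  262.1] eff6 -0.639 op 0.571
```

Call:
step_arm(commands=[[[0, 0, 0.2], 0.08, 0.4], [[0, 0, 0.2], 0.06, 0.4]])

```text
clock: 23.8
eef_pos: [563.6, -107.2, 261.9]
tcp_rot: [-3.113, 0.038, 0.613]
contact_force: [-1.2, 0.7, 2.0]
opening: 0.568
```

```bash
python3 tq.py
```

```text
23.8 Mz [ 0.448 -0.016  0.362] F [-1.2  0.7  2. ] yaw 0.613 q6 0.776 z [ 563.6 -107.2  261.9] eff6 -0.364 op 0.568
```

Call:
step_arm(commands=[[[0, 0, 0.2], 0.07, 0.4]])

```text
clock: 23.92
eef_pos: [563.5, -107.1, 261.7]
tcp_rot: [-3.115, 0.04, 0.541]
contact_force: [-2.4, 0.6, 2.7]
opening: 0.571
```

```bash
python3 tq.py
```

```text
23.93 Mz [ 0.526 -0.092  0.298] F [-2.4  0.6  2.7] yaw 0.541 q6 0.848 z [ 563.5 -107.1  261.7] eff6 -0.681 op 0.571
```

Call:
step_arm(commands=[[[0, 0, 0.2], 0.07, 0.4]])

```text
clock: 24.05
eef_pos: [563.5, -107.0, 261.6]
tcp_rot: [-3.118, 0.042, 0.469]
contact_force: [-1.9, 1.3, 2.7]
opening: 0.572
```

```bash
python3 tq.py
```

```text
24.05 Mz [ 0.531 -0.085  0.298] F [-1.9  1.3  2.7] yaw 0.469 q6 0.92 z [ 563.5 -107.   261.6] eff6 -0.616 op 0.572
```

Call:
step_arm(commands=[[[0, 0, 0.2], 0.07, 0.4]])

```text
clock: 24.18
eef_pos: [563.5, -106.8, 261.5]
tcp_rot: [-3.121, 0.043, 0.397]
contact_force: [-1.8, -0.4, 2.1]
opening: 0.57
```

```bash
python3 tq.py
```

```text
24.18 Mz [ 0.557 -0.047  0.358] F [-1.8 -0.4  2.1] yaw 0.397 q6 0.992 z [ 563.5 -106.8  261.5] eff6 -0.609 op 0.57
```

Call:
step_arm(commands=[[[0, 0, 0.2], 0.07, 0.4]])

```text
clock: 24.3
eef_pos: [563.5, -106.7, 261.4]
tcp_rot: [-3.124, 0.044, 0.325]
contact_force: [-1.5, 0.7, 2.7]
opening: 0.567
```

```bash
python3 tq.py
```

```text
24.3 Mz [ 0.565 -0.15   0.298] F [-1.5  0.7  2.7] yaw 0.325 q6 1.064 z [ 563.5 -106.7  261.4] eff6 -0.598 op 0.567
```

Call:
step_arm(commands=[[[0, 0, 0.2], 0.07, 0.4]])

```text
clock: 24.42
eef_pos: [563.5, -106.6, 261.4]
tcp_rot: [-3.127, 0.045, 0.253]
contact_force: [-1.8, 1.0, 1.9]
opening: 0.565
```

```bash
python3 tq.py
```

```text
24.43 Mz [ 0.591 -0.173  0.362] F [-1.8  1.   1.9] yaw 0.253 q6 1.136 z [ 563.5 -106.6  261.4] eff6 -0.588 op 0.565
```

Call:
step_arm(commands=[[[0, 0, 0.2], 0.07, 0.4]])

```text
clock: 24.55
eef_pos: [563.6, -106.4, 261.3]
tcp_rot: [-3.13, 0.046, 0.181]
contact_force: [-1.7, 0.6, 2.1]
opening: 0.567
```

```bash
python3 tq.py
```

```text
24.55 Mz [ 0.58  -0.184  0.319] F [-1.7  0.6  2.1] yaw 0.181 q6 1.207 z [ 563.6 -106.4  261.3] eff6 -0.578 op 0.567
```

Call:
step_arm(commands=[[[0, 0, 0.2], 0.07, 0.4]])

```text
clock: 24.68
eef_pos: [563.6, -106.3, 261.3]
tcp_rot: [-3.133, 0.047, 0.109]
contact_force: [-3.3, -2.1, 8.1]
opening: 0.568
```

```bash
python3 tq.py
```

```text
24.68 Mz [-0.151  0.344  0.349] F [-3.3 -2.1  8.1] yaw 0.109 q6 1.279 z [ 563.6 -106.3  261.3] eff6 -0.587 op 0.568
```

Call:
step_arm(commands=[[[0, 0, 0], 0, 0.4]])

```text
clock: 24.8
eef_pos: [563.4, -106.4, 261.4]
tcp_rot: [-3.133, 0.047, 0.109]
contact_force: [-3.1, -1.3, 1.9]
opening: 0.568
```

```bash
python3 tq.py
```

```text
24.8 Mz [0.094 0.05  0.151] F [-3.1 -1.3  1.9] yaw 0.109 q6 1.28 z [ 563.4 -106.4  261.4] eff6 0.665 op 0.568
```

Call:
step_arm(commands=[[[0, 0, 0], 0.06, 0.4]])

```text
clock: 24.92
eef_pos: [563.4, -106.4, 261.4]
tcp_rot: [-3.136, 0.048, 0.049]
contact_force: [-1.2, 0.3, 0.7]
opening: 0.567
```

```bash
python3 tq.py; python3 cap.py 0 262 1; python3 - <<'E'
from h import *
a=grab_frame("scene"); cv2.imwrite("pics/s8.png",cv2.resize(a[140:270,270:430],None,fx=4.6,fy=4.6,interpolation=cv2.INTER_CUBIC))
E
```

```text
24.93 Mz [ 0.516 -0.247  0.371] F [-1.2  0.3  0.7] yaw 0.049 q6 1.339 z [ 563.4 -106.4  261.4] eff6 -0.758 op 0.567
grasp [ 556.  -105.9  106.6] cap [ 556.9 -108.3  108. ] q6 1.339 F [-1.2  0.3  0.7] M [ 0.516 -0.247  0.371] t 24.925
[[[0.8, 2.5, -0.6], -0.0, 1]]
```

View pics/s8.png

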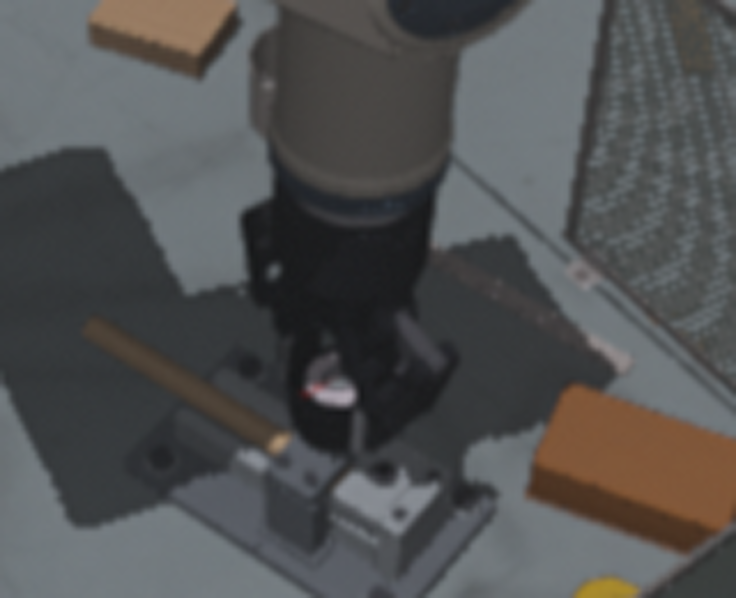

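The view shows the cap held and turned with the gripper: its red mark now points left, about 100° clockwise from the start. The dowel is still in place under the bridge. I'll keep turning and watch the torque.

Call:
step_arm(commands=[[[0, 0, 0.4], 0.07, 0.4]])

```text
clock: 25.1
eef_pos: [563.5, -106.2, 261.2]
tcp_rot: [-3.139, 0.048, -0.024]
contact_force: [-2.3, 1.4, 7.6]
opening: 0.571
```

```bash
python3 tq.py
```

```text
25.1 Mz [ 0.612 -0.009  0.394] F [-2.3  1.4  7.6] yaw -0.024 q6 1.412 z [ 563.5 -106.2  261.2] eff6 -0.927 op 0.571
```

Call:
step_arm(commands=[[[0, 0, 0.4], 0.07, 0.4]])

```text
clock: 25.22
eef_pos: [563.6, -106.1, 261.1]
tcp_rot: [3.141, 0.047, -0.094]
contact_force: [-3.9, 0.7, 5.7]
opening: 0.568
```

```bash
python3 tq.py
```

```text
25.23 Mz [0.591 0.047 0.379] F [-3.9  0.7  5.7] yaw -0.094 q6 1.482 z [ 563.6 -106.1  261.1] eff6 -0.501 op 0.568
```

Call:
step_arm(commands=[[[0, 0, 0.3], 0.06, 0.4]])

```text
clock: 25.35
eef_pos: [563.6, -106.0, 261.2]
tcp_rot: [3.138, 0.047, -0.155]
contact_force: [-2.3, 0.5, 3.6]
opening: 0.566
```

```bash
python3 tq.py
```

```text
25.35 Mz [ 0.554 -0.019  0.375] F [-2.3  0.5  3.6] yaw -0.155 q6 1.542 z [ 563.6 -106.   261.2] eff6 -0.32 op 0.566
```

Call:
step_arm(commands=[[[0, 0, 0.3], 0.06, 0.4]])

```text
clock: 25.48
eef_pos: [563.6, -105.8, 261.1]
tcp_rot: [3.136, 0.046, -0.215]
contact_force: [-2.5, 1.1, 3.5]
opening: 0.572
```

```bash
python3 tq.py
```

```text
25.48 Mz [ 0.463 -0.152  0.399] F [-2.5  1.1  3.5] yaw -0.215 q6 1.602 z [ 563.6 -105.8  261.1] eff6 -0.365 op 0.572
```

Call:
step_arm(commands=[[[0, 0, 0.2], 0.06, 0.4]])

```text
clock: 25.6
eef_pos: [563.7, -105.7, 261.1]
tcp_rot: [3.133, 0.046, -0.274]
contact_force: [-2.0, 1.0, 3.1]
opening: 0.566
```

```bash
python3 tq.py
```

```text
25.6 Mz [ 0.487 -0.177  0.43 ] F [-2.   1.   3.1] yaw -0.274 q6 1.662 z [ 563.7 -105.7  261.1] eff6 -0.356 op 0.566
```

Call:
step_arm(commands=[[[0, 0, 0.2], 0.06, 0.4]])

```text
clock: 25.72
eef_pos: [563.7, -105.6, 261.0]
tcp_rot: [3.131, 0.045, -0.334]
contact_force: [-2.6, 0.0, 3.4]
opening: 0.57
```

```bash
python3 tq.py
```

```text
25.73 Mz [ 0.554 -0.231  0.401] F [-2.6  0.   3.4] yaw -0.334 q6 1.722 z [ 563.7 -105.6  261. ] eff6 -0.348 op 0.57
```

Call:
step_arm(commands=[[[0, 0, 0.2], 0.06, 0.4]])

```text
clock: 25.85
eef_pos: [563.8, -105.5, 261.0]
tcp_rot: [3.128, 0.044, -0.394]
contact_force: [-2.9, 0.9, 3.2]
opening: 0.571
```

```bash
python3 tq.py
```

```text
25.85 Mz [ 0.442 -0.225  0.419] F [-2.9  0.9  3.2] yaw -0.394 q6 1.782 z [ 563.8 -105.5  261. ] eff6 -0.34 op 0.571
```

Call:
step_arm(commands=[[[0, 0, 0.2], 0.05, 0.4]])

```text
clock: 25.98
eef_pos: [563.9, -105.5, 260.9]
tcp_rot: [3.126, 0.043, -0.444]
contact_force: [-2.8, -0.0, 3.6]
opening: 0.567
```

```bash
python3 tq.py
```

```text
25.98 Mz [ 0.49  -0.214  0.428] F [-2.8 -0.   3.6] yaw -0.444 q6 1.831 z [ 563.9 -105.5  260.9] eff6 -0.14 op 0.567
```

Call:
step_arm(commands=[[[0, 0, 0.2], 0.05, 0.4]])

```text
clock: 26.1
eef_pos: [563.9, -105.4, 260.9]
tcp_rot: [3.124, 0.042, -0.493]
contact_force: [-3.1, 0.3, 4.5]
opening: 0.57
```

```bash
python3 tq.py
```

```text
26.1 Mz [ 0.455 -0.258  0.173] F [-3.1  0.3  4.5] yaw -0.493 q6 1.881 z [ 563.9 -105.4  260.9] eff6 -0.441 op 0.57
```

Call:
step_arm(commands=[[[0, 0, 0.2], 0.05, 0.4]])

```text
clock: 26.22
eef_pos: [564.0, -105.4, 260.9]
tcp_rot: [3.123, 0.041, -0.544]
contact_force: [-2.5, -0.5, 3.5]
opening: 0.569
```

```bash
python3 tq.py
```

```text
26.23 Mz [ 0.438 -0.203 -0.017] F [-2.5 -0.5  3.5] yaw -0.544 q6 1.931 z [ 564.  -105.4  260.9] eff6 -0.646 op 0.569
```

Call:
step_arm(commands=[[[0, 0, 0], 0.05, 0.4]])

```text
clock: 26.35
eef_pos: [564.0, -105.3, 261.0]
tcp_rot: [3.121, 0.04, -0.594]
contact_force: [-2.2, -0.4, 0.5]
opening: 0.567
```

```bash
python3 tq.py
```

```text
26.35 Mz [ 0.405 -0.354  0.078] F [-2.2 -0.4  0.5] yaw -0.594 q6 1.981 z [ 564.  -105.3  261. ] eff6 -0.536 op 0.567
```

Call:
step_arm(commands=[[[0, 0, 0], 0.05, 0.4]])

```text
clock: 26.48
eef_pos: [564.1, -105.3, 261.0]
tcp_rot: [3.119, 0.038, -0.644]
contact_force: [-2.2, -1.3, 1.2]
opening: 0.566
```

```bash
python3 tq.py
```

```text
26.48 Mz [ 0.386 -0.498  0.332] F [-2.2 -1.3  1.2] yaw -0.644 q6 2.03 z [ 564.1 -105.3  261. ] eff6 -0.31 op 0.566
```

The torque rose to 0.43, dropped to about 0, then climbed again to 0.33. That is one ratchet click, so I'll stop, release and lift.

Call:
step_arm(commands=[[[0, 0, 0], 0, 0.7], [[0, 0, 0], 0, 1], [[0, 0, 0], 0, 1], [[0, 0, 0], 0, 1], [[0, 0, -12], 0, 1], [[0, 0, -25], 0, 1], [[0, 0, -40], 0, 1], [[0, 0, -40], 0, 1], [[0, 0, 0], 0, 1], [[0, 0, 0], 0, 1]])

```text
clock: 27.72
eef_pos: [569.6, -105.8, 384.4]
tcp_rot: [3.121, 0.036, -0.638]
contact_force: [0.7, -0.9, -0.7]
opening: 0.999
```

```bash
python3 tq.py; python3 - <<'E'
from ins import *
import pickle
a=grab_frame("scene"); cv2.imwrite("pics/s9.png",a); m=camera_model("wrist"); w=grab_frame("wrist"); cv2.imwrite("pics/w9.png",w)
c=proj("wrist",[*(J0-25*F_),116],m); print(c, m["R"].round(2).tolist())
x,y=int(np.clip(c[0]-75,0,490)),int(np.clip(c[1]-60,0,280)); print(x,y)
A=cv2.resize(a[160:290,250:410],None,fx=3,fy=3,interpolation=cv2.INTER_CUBIC)
B=cv2.resize(w[y:y+120,x:x+150],None,fx=2.1,fy=2.1,interpolation=cv2.INTER_CUBIC)
T=np.zeros((390,800,3),np.uint8);T[:390,:480]=A;T[:B.shape[0],482:482+B.shape[1]]=B[:390];cv2.imwrite("pics/f9.png",T)
E
```

```text
27.73 Mz [ 0.007 -0.032  0.047] F [ 0.7 -0.9 -0.7] yaw -0.638 q6 2.024 z [ 569.6 -105.8  384.4] eff6 0.0 op 0.999
[312.99497424 203.54011202] [[-0.59, -0.8, 0.02], [-0.76, 0.57, 0.3], [-0.26, 0.17, -0.95]]
237 143
```

View pics/f9.png

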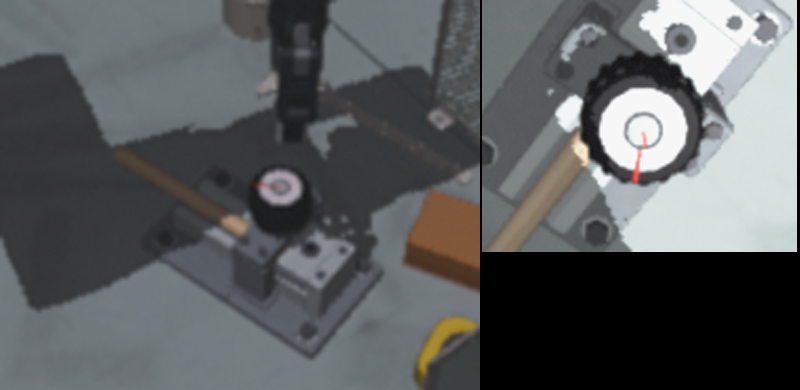

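The picture shows the dowel's outer end unmoved at (118,155), the same full-image pixel as before clamping. On the cap, the spindle's red line leans right while the cap's line leans left. I'll put a number on that angle before handing in.

```bash
python3 - <<'E'
import cv2,numpy as np
w=cv2.imread("pics/w9.png").astype(int); b,g,r=w[...,0],w[...,1],w[...,2]
m=(r-np.maximum(g,b)>50); m[:143]=0;m[263:]=0;m[:,:237]=0;m[:,387:]=0
c=np.array([237+(643.5-482)/2.1,143+131/2.1])
p=np.argwhere(m)[:,::-1]; d=p-c; rr=np.hypot(*d.T); a=np.degrees(np.arctan2(d[:,1],d[:,0]))
o=np.argsort(rr); print(c,[(round(rr[i],1),round(a[i])) for i in o])
for l,h in((0,9.5),(9.5,40)):
    q=p[(rr>=l)&(rr<h)].astype(np.float32)
    if len(q)>2: v=cv2.fitLine(q,cv2.DIST_L2,0,.01,.01).ravel(); print(l,h,len(q),np.degrees(np.arctan2(v[1],v[0])))
E
```

```text
[313.9047619  205.38095238] [(np.float64(1.1), 146), (np.float64(1.6), 87), (np.float64(2.6), 88), (np.float64(3.6), 88), (np.float64(4.6), 89), (np.float64(5.6), 89), (np.float64(6.6), 89), (np.float64(6.7), 81), (np.float64(9.8), 101), (np.float64(10.0), 107), (np.float64(10.8), 100), (np.float64(11.0), 105), (np.float64(11.8), 99), (np.float64(12.0), 104), (np.float64(12.9), 103), (np.float64(13.9), 102), (np.float64(14.9), 101), (np.float64(15.1), 105), (np.float64(15.9), 101), (np.float64(16.1), 104), (np.float64(16.9), 100), (np.float64(17.1), 103), (np.float64(17.9), 99), (np.float64(18.0), 102), (np.float64(18.8), 99), (np.float64(19.0), 102), (np.float64(19.3), 105), (np.float64(19.7), 96), (np.float64(19.8), 98), (np.float64(20.0), 101), (np.float64(20.2), 104), (np.float64(20.8), 98), (np.float64(21.0), 101), (np.float64(21.2), 103), (np.float64(21.4), 106), (np.float64(21.8), 98), (np.float64(22.0), 100), (np.float64(22.2), 103), (np.float64(22.4), 105), (np.float64(22.8), 97), (np.float64(23.0), 100), (np.float64(23.1), 102), (np.float64(23.4), 105), (np.float64(23.9), 99), (np.float64(24.1), 102)]
0 9.5 8 80.24682
9.5 40 37 -80.41836
```

The cap leads the screw by about 13°, which is one 15° tooth. The gripper is clear, so I'm handing in.

```bash
python3 -c "
from rig import *
print(sense()['clock']); print(sign_off())"
```

```text
27.825
the job is handed in; nothing more can be done
None
```

The dowel is loaded against the end stop and clamped with one ratchet click. I handed the job in at 27.8 s with the gripper open and clear above the jig.

**Dowel:**
- I slid it in along the V until it stalled against the stop with only a few N of force.
- The wrist camera then put its outer end and the channel mouth within about 1 mm of where they should be for home.
- After clamping, its outer end was at the same spot in the scene camera picture to within a pixel.

**Clamp:**
- I turned the cap about 2.5 rad clockwise in one grip, so no regrip was needed.
- The torque ran at 0.3 N m, climbed to about 0.43, dropped to about 0, and was climbing again at 0.33 when I stopped and let go.
- The red lines now differ by about 13°, which matches one 15° tooth.

**Checks that were off:**
- The scene camera showed the dowel end about 7 pixels of the enlarged crop (roughly 3–4 mm) from prediction. I trusted the closer wrist view.
- The tool had tilted about 0.045 rad by the time it gripped the cap.
- Upward force on the tool briefly reached about 8 N while turning the cap, probably the pads slipping on it as it sank. I did not confirm the cause.
- I did not measure the bystanders again at the end. The arm never went near them, and those visible in the last pictures looked unmoved.

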